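# Hang a second slide carrier on the drain hook

## Robot

A 6-joint arm with a two-finger parallel gripper is mounted at the origin on a cart in front of the work surface, level with it; the furniture and walls round the work are solid. World frame = base frame: x ahead of the robot, y to its left, z up, the work surface at z = 0. Lengths are in m, angles in degrees, forces in N, time in s.
With the tool pointing down it reaches from about 0.3 to 0.75 m from the base axis. Payload 8.5 kg.
Tool frame: the origin (TCP) lies at the very end of the fingers, on their centre line; the grasp point (between the pads) lies 19 mm behind it (env.grasp_offset is the distance from the TCP to the grasp point, in m); y points along the fingers, z is the direction in which the jaws open and shut, and the axes are right-handed (so a half turn about y gives the same grasp; the last joint's range is limited). The gripper opens to 85 mm and grips with 20 to 120 N. Pads are 22 mm wide; open, the fingers measure 114 mm over their backs; the gripper's body (76 mm by 85 mm) begins 54 mm behind the grasp point. The pads swing forward as they close: fully open they stand 13 mm farther back than shut.
Start: joints at [-76.221, 21.807, 74.336, -0, 83.858, -12.336], TCP at [0.242, -0.494, 0.231] pointing down, gripper open.
Joint ranges: [-178.18, 178.18], [-50.72, 133.34], [12.68, 142.11], [-81.47, 261.47], [9.98, 163.14], [-165.26, 165.26]. Speed limits (degrees/s): [136.94, 136.94, 180, 180, 180, 180].

## Interface

Orientations are given as a 3x3 rotation matrix whose columns are the frame's x, y, z axes.
In Python, from rig import env gives the robot as it stands. The module is installed in compiled form; this text tells all that it offers.
- The arm moves only by the shell command python3 -m pendant 'ROWS' [FORCE]. ROWS is JSON, a list of rows, each a list of 3 entries, a list of its own where there are three numbers: the shift along the world's x, y, z as a fraction of full scale, then the turn about the world's z as a fraction of full scale, then the opening, from 0 (shut) to 1 (fully open). A call has 1 to 12 rows; each row shifts and turns the commanded pose from where the row before left it; what a row does not reach is not made up. Full scale, the value 1, is 30 mm for a shift and 5 degrees for a turn. A row lasts 1/12 s, in which the tool goes at most 41.7 mm and 7.16 degrees, less where a joint would pass 70% of its speed; a pose out of reach is approached as far as the arm can. A call with a number of a shift or a turn outside -1 to 1 is refused whole. A call with a gripper value outside its range is refused whole. The fingers move at their own pace and stop on an object; FORCE is the grip in N (left out, the last holds). Time passes only in rows, so rows that do not move let the fingers close. It gives the time, the measured TCP pose, the force and the opening at its end, in the units of the state.
- env.observe(): the state, without advancing time (a new reading comes with each control period).
- env.get_image(name): name is "scene" or "top"; returns (picture, depth): 384x512x3 uint8, red, green, blue; 384x512 float32, m along the optical axis (not along the pixel's ray), 0 where there is no reading.
- env.camera_model(name): a dict with "camera_matrix" (3x3 intrinsics, pixels), "dist_coeffs" ([k1, k2, p1, p2, k3] as OpenCV has them; the pictures are not rectified), "R" (3x3) and "t" (3): a world point X has camera coordinates R X + t. Camera axes: x right, y down, z forward; pixel columns grow to the right and rows downward; lengths in m; the calibration is good to about 2 mm. A picture is of the moment at which its call begins. camera_model takes no time and is no camera call.
- env.close_job(): hands the job in, once; it reports no verdict.
The state is a dict: "time_s": time; "q": joint angles; "qvel": joint speeds; "joint_efforts": joint torques, N m; "position": TCP position; "tool_rot": TCP orientation; "ft_force": force on the tool from outside, world axes, zero at the start; "wrist_torque": the same for the moment, N m; "grip_width": finger opening in m.
Only numpy, scipy, OpenCV 4.12 (cv2) and the standard library are available. Lean on these libraries where they do the work, as an engineer would, in place of code of your own. Each camera call takes 0.05 s, during which the arm holds its last target.

## Task

Pick up the slide carrier that stands on the worktop by its grip tab and hang it on the arm of the drain stand, in front of the carrier already hanging there: over the upturned nose, then set down softly on the arm. Keeping it on the arm, slide it along so that it pushes the other carrier back until that one stops against the collar on the arm, and press the pair up there gently but clearly (about 5 to 9 N, for about half a second; glass slides, so never 20 N or more). Let go and leave both hanging straight and touching, with nothing around disturbed.

Things in the scene. Friction and masses are not known exactly. Their poses are not given: they have to be found in the camera images.
- drain_stand: Fixed drain stand: grey drip tray 215x96x12 mm, post 22 mm wide, 182 mm high at x = +98 mm, and a round level steel arm, 10 mm thick, from the post towards -x along y = 0, axis 170 mm above the worktop. Origin: on the worktop under the arm's middle; x along the arm towards the post. On the arm near the post: a clamped dark collar, 25 mm wide, front face between x = +55 and +75 mm, NOT measured: feel for it.
- nose_root (a point): Point on the arm's axis (170 mm above the worktop), 80 mm from the arm's middle, where the upturned nose begins. Axes as the stand's. The nose runs 16 mm further towards -x, and its top is 186 mm above the worktop; the arm's own top is at 175 mm.
- carrier_mid (a point): Centre of the loose carrier, 76.5 mm above its underside (157.5 mm above the worktop once hung); x along its sleeve, z up. Steel, 0.10 kg, 153 mm high, alike front and back. Heights above its underside: basket with glass slides 36 (x) by 84 (y) mm, to 23; frame to 58; sleeve, open through along x, 40 long, 27 wide, opening 19 wide from 62 to 94 (roof, which rests on the arm and centres itself); grip tab 99 to 153.
- carrier_tab (a point): Centre of the loose carrier's grip tab, 126 mm above its underside, same axes as the carrier: plain plate 10 mm thick (x), 30 mm wide (y), 54 mm high (z). Grip it across its thickness, about 10 mm above this point, so that the fingertips stay above the hung carrier (top 180 mm above the worktop).
- hung_mid (a point): Centre of the carrier already hanging on the arm, 49.5 mm above its underside and 130.5 mm above the worktop; x along arm and sleeve. About 0.08 kg. Like the other without a tab: 99 mm high, basket 26 by 84 mm, sleeve 30 mm long, same opening. Slides on the arm with under 1 N. When the sleeves touch, its centre and the other's are 35 mm apart along the arm.
- petri_dish: bystander: petri dish 61 mm across, 15 mm high, loose; origin at the centre of its underside
- objective_pot: bystander: small white pot with black screw lid, 33 mm across, 49 mm high, loose; origin at the centre of its underside
- dropper: bystander: amber dropper bottle with black bulb, 33 mm across, 100 mm high, loose; origin at the centre of its underside
Mind the look-alikes: they are no part of the job. Leave any blue look-alike of the part that bears carrier_mid alone.

How it is judged:
By the outcome, as a careful person would: the job done as asked, in the order asked, and still so for the second after the job is handed in, with the robot touching nothing.
It also fails if it takes over 72 s, if anything falls off the work surface, if the arm or the gripper's body presses on something with over 40 N, if the wrist force passes 120 N, or if a joint passes its speed limit or range.

## Working session

There is one attempt and no reset: what is moved stays moved. The work goes in short steps, Python scripts to look and compute and a shell command to move; the robot and the scene stay as the last step left them, time stands still between calls to the robot, and variables do not carry over. Pictures are saved under pics/ and viewed, and the job is handed in when it is done.

```bash
mkdir -p pics; python3 - <<'E'
from rig import env
import cv2,numpy as np
for n in("scene","top"):
    im,d=env.get_image(n); cv2.imwrite(f"pics/{n}0.png",im[:,:,::-1]); np.savez(f"pics/{n}0.npz",im=im,d=d)
    m=env.camera_model(n); print(n,m)
o=env.observe(); print(o)
E
```

```text
scene {'camera_matrix': array([[411.73368831,   0.        , 251.75899957],
       [  0.        , 411.73368831, 185.39859412],
       [  0.        ,   0.        ,   1.        ]]), 'dist_coeffs': array([-0.04169663,  0.        ,  0.        ,  0.        ,  0.        ]), 'R': array([[-9.04093143e-01, -4.27334913e-01,  6.79020258e-04],
       [-2.98065456e-01,  6.29463377e-01, -7.17588211e-01],
       [ 3.06223077e-01, -6.48968974e-01, -6.96467299e-01]]), 't': array([0.51921047, 0.27673089, 0.91158123])}
top {'camera_matrix': array([[458.70922768,   0.        , 255.55854043],
       [  0.        , 458.70922768, 193.21047207],
       [  0.        ,   0.        ,   1.        ]]), 'dist_coeffs': array([-0.04561082,  0.        ,  0.        ,  0.        ,  0.        ]), 'R': array([[ 4.55805549e-04, -9.99949595e-01, -1.00299711e-02],
       [-9.95137102e-01,  5.34370349e-04, -9.84980331e-02],
       [ 9.84984280e-02,  1.00260923e-02, -9.95086698e-01]]), 't': array([0.00233208, 0.58794492, 1.31676341])}
{'time_s': 0.1, 'q': array([-7.62206148e+01,  2.18378575e+01,  7.43760264e+01, -1.19747212e-03,
        8.38582065e+01, -1.23355091e+01]), 'qvel': array([ 0.04074204, -0.00656775, -0.10841408,  0.06389683, -0.0649311 ,
        0.04781374]), 'joint_efforts': array([ 1.66139263e-03, -4.49220979e+01, -2.31656528e+01, -2.50333042e-04,
        3.62552695e-03,  9.22654891e-06]), 'position': array([ 0.24203164, -0.49361552,  0.23079251]), 'tool_rot': array([[-8.97912231e-01, -3.19868008e-04,  4.40174424e-01],
       [-4.40174470e-01,  1.21705199e-03, -8.97911441e-01],
       [-2.48502013e-04, -9.99999208e-01, -1.23360360e-03]]), 'ft_force': array([-1.00153919, -0.98170732,  0.21013919]), 'wrist_torque': array([0.03282205, 0.02067372, 0.07081728]), 'grip_width': 0.0856632328509945}
```

View pics/scene0.png

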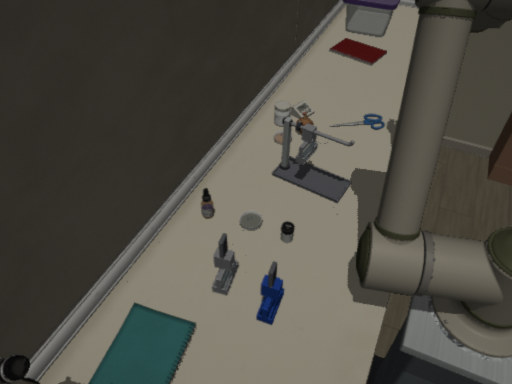

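View pics/top0.png

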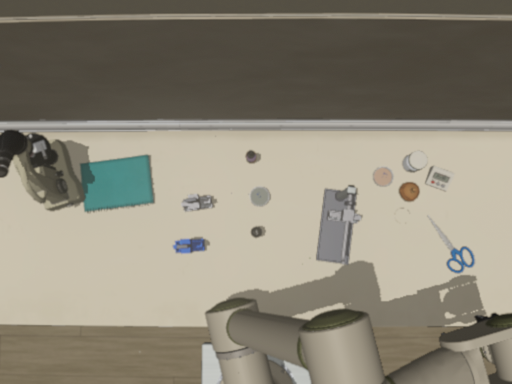

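The top view shows the grey carrier at about (198,203), the blue look-alike at (190,245), the dropper at (251,156), the petri dish at (260,196), the pot at (257,231), and the stand at (337,225) with its post at (350,190). I'll enlarge these areas next.

```bash
python3 - <<'E'
import cv2,numpy as np
t=cv2.imread("pics/top0.png"); s=cv2.imread("pics/scene0.png")
def crop(im,x,y,w,h,k,n):
    c=cv2.resize(im[y:y+h,x:x+w],None,fx=k,fy=k,interpolation=cv2.INTER_CUBIC)
    c=cv2.convertScaleAbs(c,alpha=1.5,beta=10)
    for i in range(0,w,10): cv2.putText(c,str(x+i),(i*k,8),0,.3,(0,255,255));cv2.line(c,(i*k,10),(i*k,14),(0,255,255))
    for i in range(0,h,10): cv2.putText(c,str(y+i),(0,i*k+3),0,.3,(0,255,255));cv2.line(c,(20,i*k),(24,i*k),(0,255,255))
    cv2.imwrite(n,c)
crop(t,165,180,70,80,7,"pics/t_car.png")
crop(t,305,175,75,95,6,"pics/t_st.png")
crop(s,265,95,100,110,5,"pics/s_st.png")
crop(s,190,180,110,150,4,"pics/s_car.png")
E
```

```text
(no output)
```

View pics/t_car.png

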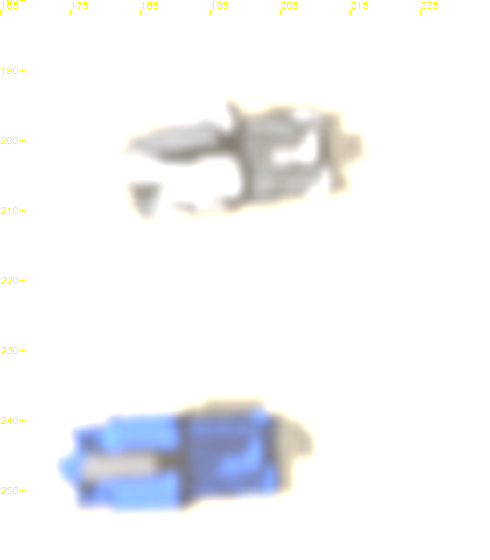

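View pics/t_st.png

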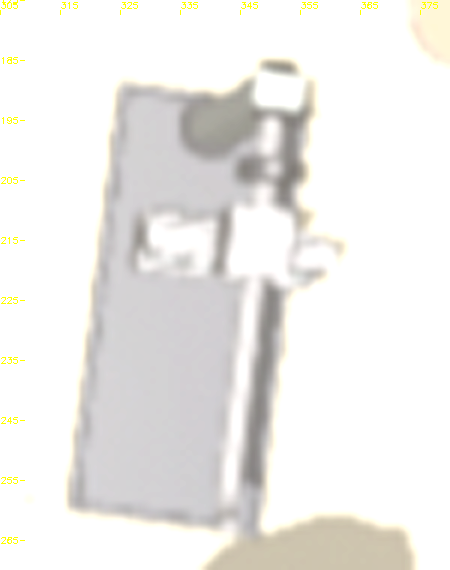

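View pics/s_st.png

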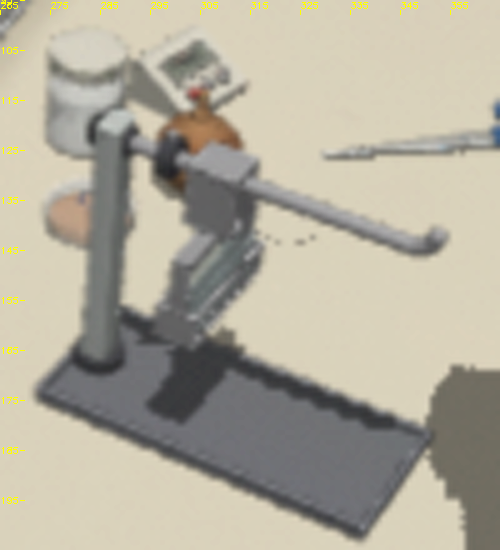

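View pics/s_car.png

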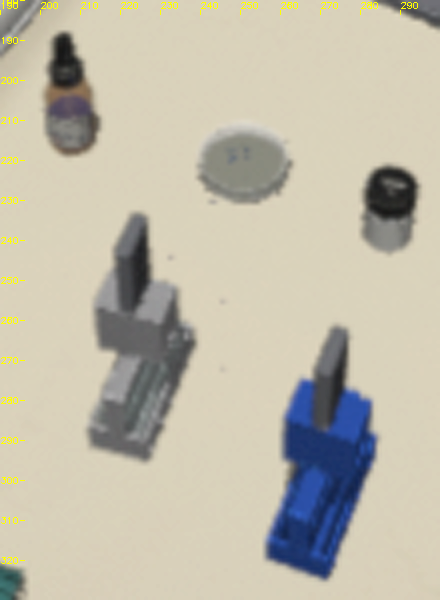

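```bash
cat > h.py <<'E'
import numpy as np,cv2
from rig import env
def cloud(n,im,d):
    m=env.camera_model(n);H,W=d.shape
    u,v=np.meshgrid(np.arange(W),np.arange(H))
    p=cv2.undistortPoints(np.stack([u,v],-1).reshape(-1,1,2).astype(np.float32),m["camera_matrix"],m["dist_coeffs"]).reshape(H,W,2)
    X=np.dstack([p*d[...,None],d])
    return (X-m["t"])@m["R"]
def proj(n,X):
    m=env.camera_model(n)
    return cv2.projectPoints(np.atleast_2d(np.array(X,float)),cv2.Rodrigues(m["R"])[0],m["t"],m["camera_matrix"],m["dist_coeffs"])[0][:,0]
def load(n,k):
    z=np.load(f"pics/{n}{k}.npz");return z["im"],z["d"]
E
python3 - <<'E'
from h import *
def st(P,msg):
    c,(w,h),a=cv2.minAreaRect(P[:,:2].astype(np.float32)*1000)
    print(msg,len(P),"zr",P[:,2].min().round(3),P[:,2].max().round(3),"mean",P.mean(0).round(4),"rect c",np.round(c,1),np.round((w,h),1),round(a,1))
R={"scene":{"car":(208,228,242,298),"stand":(268,100,360,205)},"top":{"car":(178,190,222,215),"stand":(312,180,370,270)}}
for n in("scene","top"):
    im,d=load(n,0);C=cloud(n,im,d)
    for o,(x0,y0,x1,y1) in R[n].items():
        P=C[y0:y1,x0:x1].reshape(-1,3);P=P[d[y0:y1,x0:x1].ravel()>0]
        if o=="car":
            st(P[(P[:,2]>.102)&(P[:,2]<.17)],n+" tab");st(P[(P[:,2]>.085)&(P[:,2]<.1)],n+" sleeve top")
            st(P[(P[:,2]>.01)&(P[:,2]<.17)],n+" all")
        else:
            st(P[(P[:,2]>.004)&(P[:,2]<.02)],n+" tray")
            st(P[(P[:,2]>.176)&(P[:,2]<.2)],n+" post/sl/nose")
            Q=P[(P[:,2]>.165)&(P[:,2]<.2)]
            print(Q[np.argsort(Q[:,0])][::max(1,len(Q)//45)].round(3).tolist())
    # table heights
    print(n,"table",C[300 if n=="scene" else 290,230 if n=="scene" else 100],C[250,330] if n=="scene" else C[150,200])
E
```

```text
scene tab 175 zr 0.102 0.155 mean [0.5581 0.1802 0.134 ] rect c [560.7 176.1] [27.1 23.4] 60.6
scene sleeve top 164 zr 0.085 0.1 mean [0.5575 0.1804 0.0958] rect c [560.7 176.1] [40.4 28. ] 9.0
scene all 873 zr 0.01 0.155 mean [0.5558 0.1869 0.0717] rect c [560.3 176.6] [40.4 84.8] 7.1
scene tray 1866 zr 0.004 0.02 mean [ 0.5119 -0.2802  0.0083] rect c [ 523.7 -401.4] [308.3 519.5] 21.7
scene post/sl/nose 183 zr 0.176 0.187 mean [ 0.5201 -0.2366  0.1797] rect c [ 493.  -234.9] [ 31.9 205.2] 81.0
[[0.391, -0.224, 0.182], [0.396, -0.221, 0.172], [0.4, -0.22, 0.181], [0.406, -0.217, 0.175], [0.412, -0.219, 0.171], [0.417, -0.218, 0.173], [0.424, -0.225, 0.173], [0.431, -0.226, 0.176], [0.436, -0.221, 0.172], [0.443, -0.225, 0.17], [0.449, -0.227, 0.169], [0.455, -0.23, 0.172], [0.46, -0.226, 0.176], [0.467, -0.224, 0.172], [0.474, -0.229, 0.17], [0.48, -0.229, 0.174], [0.487, -0.233, 0.173], [0.492, -0.241, 0.173], [0.501, -0.233, 0.168], [0.502, -0.243, 0.178], [0.504, -0.234, 0.167], [0.506, -0.225, 0.165], [0.508, -0.221, 0.171], [0.511, -0.243, 0.179], [0.513, -0.225, 0.177], [0.515
[... 1670 characters left out ...]
8], [0.511, -0.25, 0.177], [0.514, -0.226, 0.18], [0.516, -0.239, 0.18], [0.519, -0.236, 0.183], [0.521, -0.246, 0.183], [0.524, -0.251, 0.184], [0.524, -0.226, 0.177], [0.527, -0.237, 0.177], [0.529, -0.237, 0.177], [0.534, -0.24, 0.178], [0.54, -0.238, 0.17], [0.544, -0.244, 0.184], [0.547, -0.243, 0.187], [0.55, -0.241, 0.184], [0.553, -0.248, 0.177], [0.558, -0.249, 0.174], [0.566, -0.245, 0.178], [0.571, -0.248, 0.179], [0.573, -0.242, 0.18], [0.576, -0.255, 0.182], [0.578, -0.242, 0.183], [0.581, -0.255, 0.183], [0.584, -0.25, 0.181], [0.586, -0.24, 0.181], [0.589, -0.256, 0.179], [0.594, -0.248, 0.182]]
top table [ 0.30208962  0.46519199 -0.00306719] [0.72207424 0.17080864 0.00267645]
```

```bash
python3 - <<'E'
from h import *
def line(Q):
    c=Q.mean(0);u,s,v=np.linalg.svd(Q-c);d=v[0]*np.sign(v[0,0]);return c,d,s[1]/len(Q)**.5
for n in("scene","top"):
    im,d=load(n,0);C=cloud(n,im,d)
    x0,y0,x1,y1=(268,100,360,205) if n=="scene" else (312,180,370,270)
    P=C[y0:y1,x0:x1].reshape(-1,3)
    Q=P[(P[:,2]>.163)&(P[:,2]<.19)&(P[:,0]>.415)&(P[:,0]<.492)]
    c,dd,r=line(Q[:,:2]);a=np.degrees(np.arctan2(dd[1],dd[0]));print(n,"arm",len(Q),c,a,r,"z top",np.percentile(Q[:,2],[50,90]))
    N=P[(P[:,2]>.163)&(P[:,2]<.195)&(P[:,0]<.43)]; e=np.array([np.cos(np.radians(-6.5)),np.sin(np.radians(-6.5))])
    print("tip s",np.sort(N[:,:2]@e)[:6], "post far", np.sort((P[(P[:,2]>.176)&(P[:,0]>.56)][:,:2]@e))[[0,1,2,-3,-2,-1]])
    B=P[(P[:,2]>.176)&(P[:,0]>.495)&(P[:,0]<.545)];print("hung slv",len(B),(B[:,:2]@e).min(),(B[:,:2]@e).max(), cv2.minAreaRect((B[:,:2]*1000).astype(np.float32)))
    # tray: restrict to near
    T=P[(P[:,2]>.007)&(P[:,2]<.017)]; T=T[(np.abs(T[:,0]-.49)<.13)&(np.abs(T[:,1]+.23)<.08)];print("tray",cv2.minAreaRect((T[:,:2]*1000).astype(np.float32)))
    x0,y0,x1,y1=(208,228,242,298) if n=="scene" else (178,190,222,215)
    P=C[y0:y1,x0:x1].reshape(-1,3);T=P[(P[:,2]>.104)&(P[:,2]<.17)]
    T2=T[T[:,2]>.147] if n=="top" else T
    c,dd,r=line(T2[:,:2]);print("tab line",len(T2),c,np.degrees(np.arctan2(dd[1],dd[0])),r)
    print("tab",cv2.minAreaRect((T[:,:2]*1000).astype(np.float32)),T[:,2].max())
    for z0,z1 in((.102,.12),(.12,.14),(.14,.16)):
        t=T[(T[:,2]>z0)&(T[:,2]<z1)];print(z0,len(t),t[:,:2].min(0),t[:,:2].max(0))
    B=P[(P[:,2]>.003)&(P[:,2]<.09)];print("basket",cv2.minAreaRect((B[:,:2]*1000).astype(np.float32)))
E
```

```text
scene arm 111 [ 0.45314559 -0.22747635] -7.556863698606187 0.00261514909086143 z top [0.17295279 0.17602716]
tip s [0.41371167 0.41452083 0.41479143 0.41608455 0.41655614 0.41656178] post far [0.5880886  0.59609152 0.59619511 0.6149784  0.61839654 0.61922184]
hung slv 88 0.5246376375274646 0.5684945176924096 ((521.5781860351562, -240.6173858642578), (30.620532989501953, 45.88044738769531), 76.25570678710938)
tray ((493.447998046875, -234.3773193359375), (101.6666488647461, 215.1082000732422), 82.44605255126953)
tab line 169 [0.55796326 0.18022574] -87.73466150937823 0.002885317851804259
tab ((560.3099365234375, 176.13845825195312), (10.30172348022461, 30.831743240356445), 7.66908597946167) 0.15528292067937996
0.102 38 [0.55418123 0.16201693] [0.56344496 0.19125863]
0.12 50 [0.55395496 0.16368945] [0.56205063 0.19107443]
0.14 81 [0.55429851 0.16132243] [0.56643294 0.19151506]
basket ((584.88037109375, 125.86341857910156), (77.95323944091797, 201.75804138183594), 32.668365478515625)
top arm 119 [ 0.45273249 -0.2300518 ] -7.7488617338163674 0.002905881071924887 z top [0.17447121 0.17806
[... 195 characters left out ...]
7848716321 ((520.336181640625, -239.36666870117188), (27.210311889648438, 50.609825134277344), 82.62940979003906)
tray ((492.01361083984375, -234.83587646484375), (141.0577392578125, 251.6103057861328), 89.74956512451172)
tab line 41 [0.55850008 0.17551003] -81.47804705063693 0.0028582583986511458
tab ((558.9859619140625, 175.01441955566406), (29.70952606201172, 29.80933952331543), 21.789583206176758) 0.1597109419179499
0.102 18 [0.54499361 0.16068437] [0.57831197 0.18764192]
0.12 9 [0.55335506 0.1600129 ] [0.56223789 0.17782925]
0.14 48 [0.55252174 0.16042983] [0.56394032 0.18952539]
basket ((564.19970703125, 170.27597045898438), (72.24958038330078, 129.51608276367188), 0.03609145060181618)
```

```bash
python3 -m pendant '[[[0.46,0.97,0.1],0.62,0.5],[[0.46,0.97,0.1],0.62,0.5],[[0.46,0.97,0.1],0.62,0.5],[[0.46,0.97,0.1],0.62,0.5],[[0.46,0.97,0.1],0.62,0.5],[[0.46,0.97,0.1],0.62,0.5],[[0.46,0.97,0],0.62,0.5],[[0.46,0.97,0],0.62,0.5],[[0.46,0.97,0],0.62,0.5],[[0.46,0.97,0],0.62,0.5],[[0.46,0.97,0],0.62,0.5],[[0.46,0.97,0],0.62,0.5]]' 40
python3 -m pendant '[[[0.46,0.97,0],0.62,0.5],[[0.46,0.97,0],0.62,0.5],[[0.46,0.97,0],0.62,0.5],[[0.46,0.97,0],0.62,0.5],[[0.46,0.97,0],0.62,0.5],[[0.46,0.97,0],0.62,0.5],[[0.46,0.97,0],0.62,0.5],[[0.46,0.97,0],0.62,0.5],[[0.46,0.97,0],0.62,0.5],[[0.46,0.97,0],0.62,0.5],[[0.46,0.97,0],0.62,0.5],[[0,0,0],0,0.5]]'
python3 -c "
from rig import env;o=env.observe();print(o['position'],o['tool_rot'],o['ft_force'],o['grip_width'])"
```

```text
time_s: 1.1
position: [0.4079, -0.143, 0.2492]
tool_rot: [[-0.447, -0.0, 0.895], [-0.895, 0.0, -0.447], [-0.0, -1.0, -0.0]]
ft_force: [0.3, 0.2, 0.3]
grip_width: 0.0427
time_s: 2.1
position: [0.5605, 0.1796, 0.2482]
tool_rot: [[0.136, -0.001, 0.991], [-0.991, 0.001, 0.136], [-0.001, -1.0, -0.001]]
ft_force: [0.5, 0.2, -0.5]
grip_width: 0.0426
[0.56045855 0.1796404  0.2481748 ] [[ 1.35706918e-01 -8.30174631e-04  9.90748678e-01]
 [-9.90748234e-01  1.15045717e-03  1.35707821e-01]
 [-1.25247511e-03 -9.99998994e-01 -6.66369054e-04]] [ 0.45587854  0.24285557 -0.53052018] 0.04258213793101562
```

```bash
python3 -m pendant '[[[0,-0.13,-0.5],0,0.5],[[0,0,-0.7],0,0.5],[[0,0,-0.8],0,0.5],[[0,0,-0.8],0,0.5],[[0,0,-0.7],0,0.5],[[0,0,-0.5],0,0.5],[[0,0,-0.3],0,0.5],[[0,0,-0.07],0,0.5],[[0,0,0],0,0.5]]'
python3 - <<'E'
from h import *
for n in("scene","top"):
    im,d=env.get_image(n);np.savez(f"pics/{n}1.npz",im=im,d=d)
    c=im[200:330,170:320] if n=="scene" else im[150:260,150:290]
    cv2.imwrite(f"pics/{n}1c.png",cv2.resize(c,None,fx=5,fy=5,interpolation=2)[:,:,::-1]*1)
o=env.observe();print(o['position'],o['ft_force'])
E
```

```text
time_s: 2.85
position: [0.5595, 0.1714, 0.1181]
tool_rot: [[0.129, -0.001, 0.992], [-0.992, -0.0, 0.129], [0.0, -1.0, -0.001]]
ft_force: [-0.0, -0.7, 0.9]
grip_width: 0.0427
[0.55997302 0.17155013 0.11919852] [-0.41635242 -0.12776159  0.60107665]
```

View pics/scene1c.png

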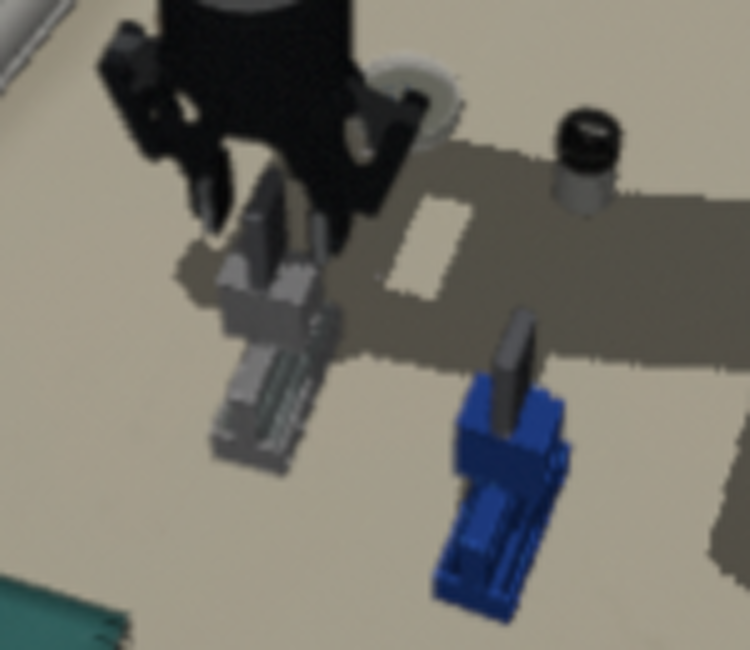

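The tab stands between the fingers at crop (265,225). The tool's y is 4 mm short, so I'll correct that and close.

```bash
python3 -m pendant '[[[0,0.14,-0.05],0,0.5],[[0,0,0],0,0.4],[[0,0,0],0,0.3],[[0,0,0],0,0.2],[[0,0,0],0,0.1],[[0,0,0],0,0],[[0,0,0],0,0],[[0,0,0],0,0],[[0,0,0],0,0],[[0,0,0],0,0]]' 50
python3 -m pendant '[[[0,0,0.1],0,0],[[0,0,0.3],0,0],[[0,0,0.6],0,0],[[0,0,0.9],0,0],[[0,0,0.9],0,0],[[0,0,0.9],0,0],[[0,0,0.6],0,0],[[0,0,0.2],0,0],[[0,0,0],0,0],[[0,0,0],0,0]]'
python3 - <<'E'
from h import *
for n in("scene",):
    im,d=env.get_image(n);np.savez(f"pics/{n}2.npz",im=im,d=d)
    c=im[180:310,170:320]
    cv2.imwrite(f"pics/{n}2c.png",cv2.resize(c,None,fx=5,fy=5,interpolation=2)[:,:,::-1]*1)
o=env.observe();print(o['position'],o['ft_force'],o['wrist_torque'])
E
```

```text
time_s: 3.78
position: [0.5595, 0.1758, 0.117]
tool_rot: [[0.129, 0.0, 0.992], [-0.992, 0.0, 0.129], [-0.0, -1.0, 0.0]]
ft_force: [-0.8, -0.5, 3.6]
grip_width: 0.0098
time_s: 4.62
position: [0.5591, 0.1757, 0.2508]
tool_rot: [[0.129, -0.001, 0.992], [-0.992, -0.0, 0.129], [-0.0, -1.0, -0.001]]
ft_force: [0.3, -0.6, -1.8]
grip_width: 0.0093
[0.55898009 0.17569684 0.25022299] [ 0.37738516  0.58378029 -1.09138035] [ 0.0407824  -0.04812175 -0.05278132]
```

View pics/scene2c.png

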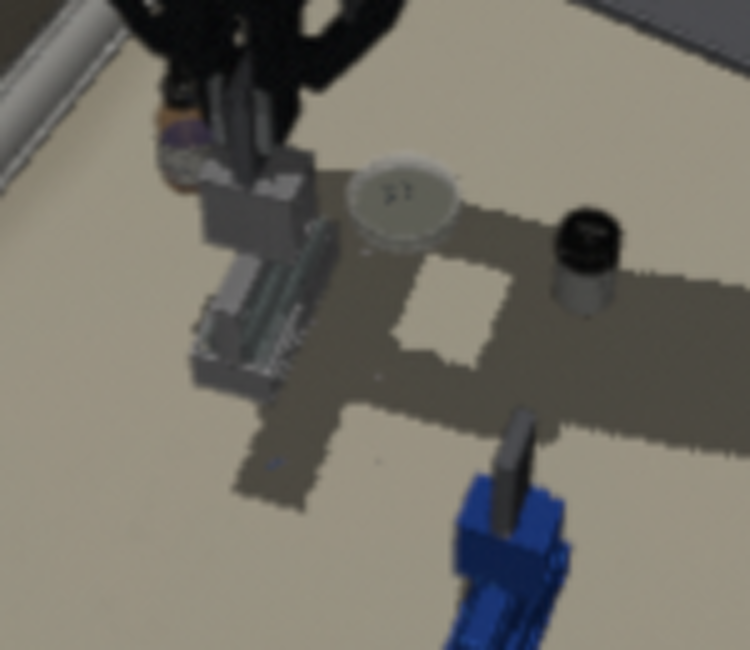

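```bash
python3 -m pendant '[[[-0.3,-0.4,0],-0.24,0],[[-0.6,-0.8,0],-0.24,0],[[-0.8,-1,0],-0.24,0],[[-0.8,-1,0],-0.24,0],[[-0.8,-1,0],-0.24,0],[[-0.8,-1,0],-0.24,0],[[-0.8,-1,0],-0.24,0],[[-0.8,-1,0],-0.24,0],[[-0.8,-1,0],-0.24,0],[[-0.3,-1,0],-0.24,0],[[0,-1,0],-0.24,0],[[0,-1,0],-0.24,0]]'
python3 -m pendant '[[[0,-1,0],-0.1,0],[[0,-0.6,0],0,0],[[0,-0.3,0],0,0],[[0,0,0],0,0],[[0,0,0],0,0],[[0,0,0],0,0],[[0,0,0],0,0]]'
python3 - <<'E'
from h import *
for n in("scene","top"):
    im,d=env.get_image(n);np.savez(f"pics/{n}3.npz",im=im,d=d)
    c=im[95:205,265:400] if n=="scene" else im[180:300,290:410]
    cv2.imwrite(f"pics/{n}3c.png",cv2.convertScaleAbs(cv2.resize(c,None,fx=5,fy=5,interpolation=2)[:,:,::-1],alpha=1.3))
o=env.observe();print(o['position'],o['ft_force'],o['wrist_torque'],o['q'])
E
```

```text
time_s: 5.67
position: [0.3543, -0.1613, 0.2509]
tool_rot: [[-0.123, -0.001, 0.992], [-0.992, 0.001, -0.123], [-0.001, -1.0, -0.001]]
ft_force: [0.5, 0.1, -0.9]
grip_width: 0.0093
time_s: 6.25
position: [0.3555, -0.216, 0.2517]
tool_rot: [[-0.129, -0.0, 0.992], [-0.992, 0.0, -0.129], [-0.0, -1.0, -0.0]]
ft_force: [-0.0, -0.1, -1.5]
grip_width: 0.0092
[ 0.35557766 -0.21636226  0.25184057] [-0.35977556  1.14645543 -1.48289878] [ 0.04891024  0.01475624 -0.05626999] [-4.77203628e+01  7.21717511e+00  9.12627674e+01  5.33166553e-03
  8.15106396e+01 -4.03075565e+01]
```

View pics/scene3c.png

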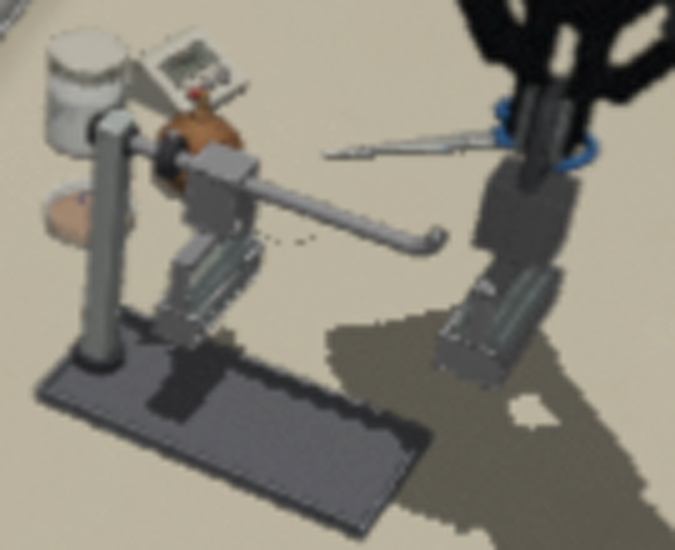

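View pics/top3c.png

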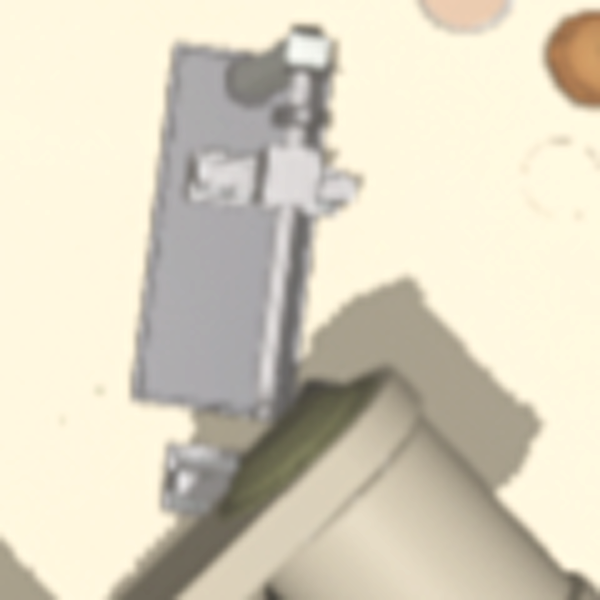

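```bash
python3 - <<'E'
from h import *
a=np.radians(-7.5);e=np.array([np.cos(a),np.sin(a)]);f=np.array([-e[1],e[0]]);o=np.array([.4875,-.2338])
im,d=load("scene",3);C=cloud("scene",im,d)
P=C[95:205,265:400].reshape(-1,3)
L=np.c_[(P[:,:2]-o)@e,(P[:,:2]-o)@f,P[:,2]]*1000
def pr(Q,m): print(m,len(Q),"s",np.percentile(Q[:,0],[2,50,98]).round(1),"l",np.percentile(Q[:,1],[2,50,98]).round(1),"z",np.percentile(Q[:,2],[2,98]).round(1))
pr(L[(L[:,0]>-165)&(L[:,0]<-95)&(L[:,2]>200)&(L[:,2]<236)&(abs(L[:,1])<40)],"sleeve")
pr(L[(L[:,0]>-165)&(L[:,0]<-100)&(L[:,2]>228)&(L[:,2]<236)&(abs(L[:,1])<30)],"sleevetop")
pr(L[(L[:,0]>-165)&(L[:,0]<-102)&(L[:,2]>120)&(L[:,2]<160)&(abs(L[:,1])<60)],"basket")
pr(L[(L[:,0]>-102)&(L[:,0]<-80)&(L[:,2]>163)&(L[:,2]<190)&(abs(L[:,1])<15)],"nose")
pr(L[(L[:,0]>-70)&(L[:,0]<0)&(L[:,2]>163)&(L[:,2]<190)&(abs(L[:,1])<15)],"arm")
pr(L[(L[:,0]>0)&(L[:,0]<60)&(L[:,2]>178)&(L[:,2]<190)&(abs(L[:,1])<25)],"hungtop")
Q=L[(L[:,0]>-165)&(L[:,0]<-100)&(L[:,2]>228)&(L[:,2]<236)&(abs(L[:,1])<30)]
print(cv2.minAreaRect(Q[:,:2].astype(np.float32)))
Q=L[(L[:,0]>0)&(L[:,0]<70)&(L[:,2]>177)&(L[:,2]<190)&(abs(L[:,1])<25)];print(cv2.minAreaRect(Q[:,:2].astype(np.float32)))
Q=L[(L[:,0]>-75)&(L[:,0]<10)&(L[:,2]>163)&(L[:,2]<190)&(abs(L[:,1])<15)];print(np.polyfit(Q[:,0],Q[:,1],1),np.median(Q[:,2]))
im,d=load("top",0);C=cloud("top",im,d);P=C[180:270,312:370].reshape(-1,3)
L=np.c_[(P[:,:2]-o)@e,(P[:,:2]-o)@f,P[:,2]]*1000
Q=L[(L[:,0]>-75)&(L[:,0]<10)&(L[:,2]>163)&(L[:,2]<190)&(abs(L[:,1])<15)];print("top",np.polyfit(Q[:,0],Q[:,1],1),np.median(Q[:,2]))
pr(L[(L[:,0]>-110)&(L[:,0]<-80)&(L[:,2]>163)&(L[:,2]<194)&(abs(L[:,1])<15)],"nose top")
pr(L[(L[:,0]>80)&(L[:,0]<120)&(L[:,2]>170)&(L[:,2]<194)&(abs(L[:,1])<25)],"post top")
im,d=load("top",3);C=cloud("top",im,d);P=C[180:300,290:410].reshape(-1,3)
L=np.c_[(P[:,:2]-o)@e,(P[:,:2]-o)@f,P[:,2]]*1000
pr(L[(L[:,0]>-165)&(L[:,0]<-100)&(L[:,2]>120)&(L[:,2]<170)&(abs(L[:,1])<60)],"basket top")
E
```

```text
sleeve 281 s [-153.9 -137.4 -114.8] l [-13.   11.4  14.8] z [201.2 235.3]
sleevetop 116 s [-153.9 -138.4 -114.9] l [-14.2   6.6  14.6] z [228.4 235.6]
basket 275 s [-151.8 -138.7 -116.6] l [-41.3  20.3  42.9] z [135.8 159.1]
nose 31 s [-96.9 -90.  -80.9] l [-2.1  3.5  6.9] z [170.4 186.7]
arm 95 s [-68.1 -37.1  -1.6] l [-3.7  1.8  6.2] z [167.8 176. ]
hungtop 79 s [14.4 30.9 59.8] l [-13.5  -0.6  13.6] z [178.2 182.5]
((-133.45098876953125, -1.0359230041503906), (41.210365295410156, 32.1639518737793), 1.0336860418319702)
((40.208866119384766, -0.5322542190551758), (29.174541473388672, 53.46949005126953), 86.9864501953125)
[-0.00240469  1.69257821] 173.0177418211483
top [-0.00105833 -0.86671118] 174.4825457704129
nose top 30 s [-97.7 -89.  -80.2] l [-4.7  0.3  3.6] z [172.7 188.7]
post top 87 s [ 81.9  94.6 108.1] l [-11.2  -0.7   9. ] z [170.9 186.5]
basket top 115 s [-149.7 -127.6 -117.1] l [ 5.3 28.9 41.3] z [134.7 168.2]
```

```bash
python3 -m pendant '[[[0,0,-0.3],0,0],[[0,0,-0.5],0,0],[[0,0,-0.32],0,0],[[0,0,-0.1],0,0],[[0,0,0],0,0],[[0,0,0],0,0],[[0,0,0],0,0]]'
python3 -m pendant '[[[0.15,-0.02,0],0,0],[[0.3,-0.04,0],0,0],[[0.3,-0.04,0],0,0],[[0.3,-0.04,0],0,0],[[0.3,-0.04,0],0,0],[[0.15,-0.02,0],0,0],[[0,0,0],0,0],[[0,0,0],0,0]]'
python3 - <<'E'
from h import *
for n in("scene",):
    im,d=env.get_image(n);np.savez(f"pics/{n}4.npz",im=im,d=d)
    c=im[95:205,265:400]
    cv2.imwrite(f"pics/{n}4c.png",cv2.convertScaleAbs(cv2.resize(c,None,fx=5,fy=5,interpolation=2)[:,:,::-1],alpha=1.3))
o=env.observe();print(o['position'],o['ft_force'],o['wrist_torque'])
E
```

```text
time_s: 6.93
position: [0.3558, -0.2173, 0.2158]
tool_rot: [[-0.13, 0.001, 0.992], [-0.992, -0.001, -0.13], [0.001, -1.0, 0.001]]
ft_force: [0.8, 0.2, -0.9]
grip_width: 0.0091
time_s: 7.6
position: [0.4006, -0.2231, 0.2149]
tool_rot: [[-0.13, -0.001, 0.992], [-0.992, 0.0, -0.13], [-0.0, -1.0, -0.001]]
ft_force: [-0.3, 0.1, -1.5]
grip_width: 0.0096
[ 0.40038195 -0.2230919   0.21496066] [-0.6522407  -0.00850879 -0.51563347] [0.03132303 0.01683593 0.02643705]
```

View pics/scene4c.png

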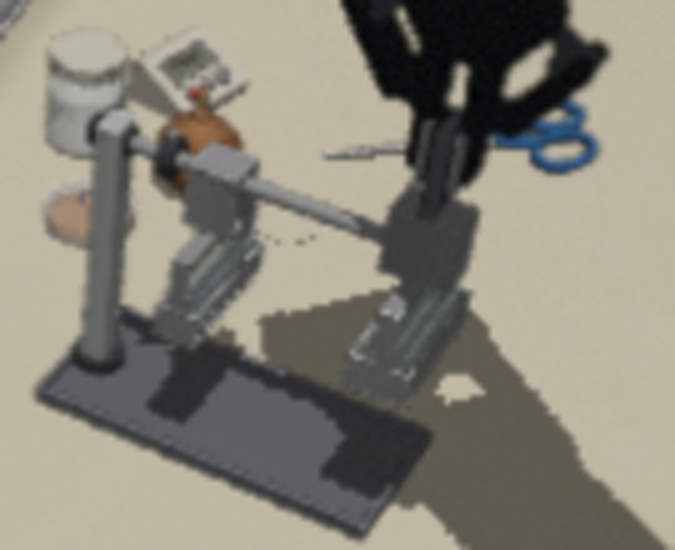

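The nose is inside the sleeve and there is no contact force. I'll carry on to s = -35, then lower.

```bash
python3 -m pendant '[[[0.2,-0.02,0],0,0],[[0.35,-0.05,0],0,0],[[0.35,-0.05,0],0,0],[[0.35,-0.05,0],0,0],[[0.3,-0.04,0],0,0],[[0.19,-0.02,0],0,0],[[0,0,0],0,0],[[0,0,0],0,0],[[0,0,0],0,0]]'
python3 -m pendant '[[[0,0,-0.1],0,0],[[0,0,-0.15],0,0],[[0,0,-0.15],0,0],[[0,0,-0.05],0,0],[[0,0,0],0,0],[[0,0,0],0,0],[[0,0,0],0,0]]'
for i in 1 2 3 ; do python3 -c "
from rig import env;env.get_image('top');o=env.observe();print(o['position'],o['ft_force'],o['wrist_torque'])"; done
```

```text
time_s: 8.4
position: [0.4525, -0.23, 0.2151]
tool_rot: [[-0.13, -0.0, 0.991], [-0.991, 0.0, -0.13], [-0.0, -1.0, -0.0]]
ft_force: [-0.5, 0.2, -1.2]
grip_width: 0.0096
time_s: 8.98
position: [0.4527, -0.2302, 0.2018]
tool_rot: [[-0.13, 0.0, 0.991], [-0.991, -0.0, -0.13], [0.0, -1.0, 0.0]]
ft_force: [-0.3, -0.2, -0.9]
grip_width: 0.0097
[ 0.45274985 -0.23017494  0.2017689 ] [ 0.48609555  0.06646853 -0.85602065] [-0.01835577  0.04398984 -0.04703211]
[ 0.45275418 -0.23018991  0.20179241] [-0.21931113  1.27074934 -0.8503157 ] [-0.04566324 -0.02134927  0.03189265]
[ 0.45273738 -0.23017129  0.20175957] [-0.12078144 -1.20730668 -1.61572733] [-0.03418737 -0.02466387 -0.02928853]
```

```bash
python3 -m pendant '[[[0,0,-0.03],0,0],[[0,0,-0.03],0,0],[[0,0,-0.03],0,0],[[0,0,0],0,0],[[0,0,0],0,0]]' | egrep "pos|force"
python3 -m pendant '[[[0,0,-0.02],0,0],[[0,0,-0.02],0,0],[[0,0,0],0,0],[[0,0,0],0,0]]' | egrep "pos|force"
```

```text
position: [0.4527, -0.2301, 0.1989]
ft_force: [0.1, 0.8, -0.5]
position: [0.4527, -0.2302, 0.1979]
ft_force: [-0.4, 0.7, 0.5]
```

```bash
python3 -m pendant '[[[0,0,-0.02],0,0],[[0,0,0],0,0],[[0,0,0],0,0],[[0,0,0],0,0]]' | egrep "pos|force"
python3 -m pendant '[[[0,0,0],0,0]]' | egrep "pos|force";python3 -m pendant '[[[0,0,0],0,0]]' | egrep "pos|force"
python3 - <<'E'
from h import *
for n in("scene","top"):
    im,d=env.get_image(n);np.savez(f"pics/{n}5.npz",im=im,d=d)
    c=im[95:205,265:400] if n=="scene" else im[180:300,290:410]
    cv2.imwrite(f"pics/{n}5c.png",cv2.convertScaleAbs(cv2.resize(c,None,fx=5,fy=5,interpolation=2)[:,:,::-1],alpha=1.3))
E
```

```text
position: [0.4528, -0.2302, 0.1978]
ft_force: [-1.8, 1.9, 5.8]
position: [0.4528, -0.2302, 0.1978]
ft_force: [-1.3, 1.1, 5.5]
position: [0.4528, -0.2302, 0.1978]
ft_force: [-0.5, 1.3, 5.5]
```

View pics/scene5c.png

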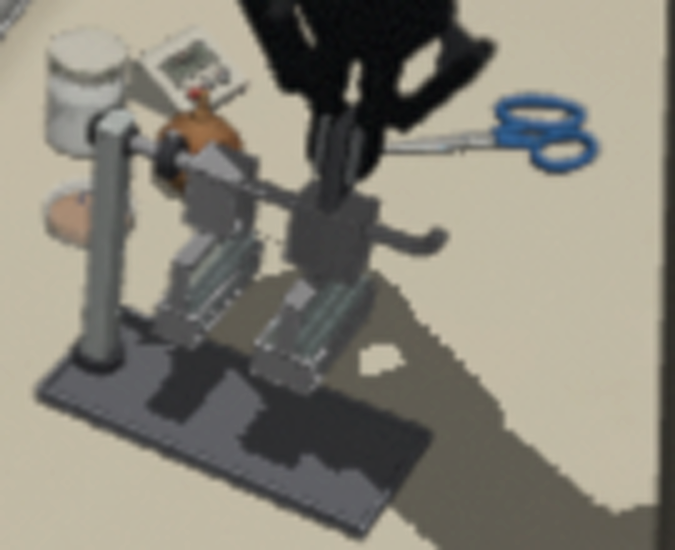

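```bash
python3 -m pendant '[[[0,0,0.013],0,0],[[0,0,0],0,0],[[0,0,0],0,0]]' | egrep "pos|force"
python3 -m pendant '[[[0.05,-0.007,0],0,0],[[0.1,-0.013,0],0,0],[[0.1,-0.013,0],0,0],[[0.1,-0.013,0],0,0],[[0.1,-0.013,0],0,0],[[0.1,-0.013,0],0,0],[[0,0,0],0,0],[[0,0,0],0,0]]' | egrep "pos|force"
```

```text
position: [0.4528, -0.2302, 0.1978]
ft_force: [-1.4, 1.2, 5.6]
position: [0.4692, -0.2325, 0.1978]
ft_force: [-1.9, 0.0, 4.9]
```

```bash
python3 -m pendant '[[[0,0,0.01],0,0],[[0,0,0],0,0],[[0,0,0],0,0]]' | egrep "pos|force"
python3 -m pendant '[[[0.08,-0.011,0],0,0],[[0.1,-0.013,0],0,0],[[0.1,-0.013,0],0,0],[[0.1,-0.013,0],0,0],[[0.05,-0.007,0],0,0],[[0,0,0],0,0],[[0,0,0],0,0]]' | egrep "pos|force"
```

```text
position: [0.4692, -0.2325, 0.1979]
ft_force: [-1.9, -0.6, 2.9]
position: [0.4826, -0.2341, 0.1978]
ft_force: [-1.0, -0.1, 4.5]
```

```bash
for i in 1; do python3 -m pendant '[[[0.06,-0.008,0],0,0],[[0.06,-0.008,0],0,0],[[0.06,-0.008,0],0,0],[[0.03,-0.004,0],0,0],[[0,0,0],0,0],[[0,0,0],0,0]]' | egrep "pos|force"; done
python3 -m pendant '[[[0.03,-0.004,0],0,0],[[0.03,-0.004,0],0,0],[[0.03,-0.004,0],0,0],[[0,0,0],0,0]]' | egrep "pos|force"
python3 - <<'E'
from h import *
for n in("scene",):
    im,d=env.get_image(n);np.savez(f"pics/{n}6.npz",im=im,d=d)
    c=im[95:205,265:400]
    cv2.imwrite(f"pics/{n}6c.png",cv2.convertScaleAbs(cv2.resize(c,None,fx=5,fy=5,interpolation=2)[:,:,::-1],alpha=1.3))
E
```

```text
position: [0.4884, -0.2348, 0.1978]
ft_force: [-3.5, 1.2, 6.4]
position: [0.491, -0.2351, 0.1978]
ft_force: [-3.7, 0.5, 4.7]
```

View pics/scene6c.png

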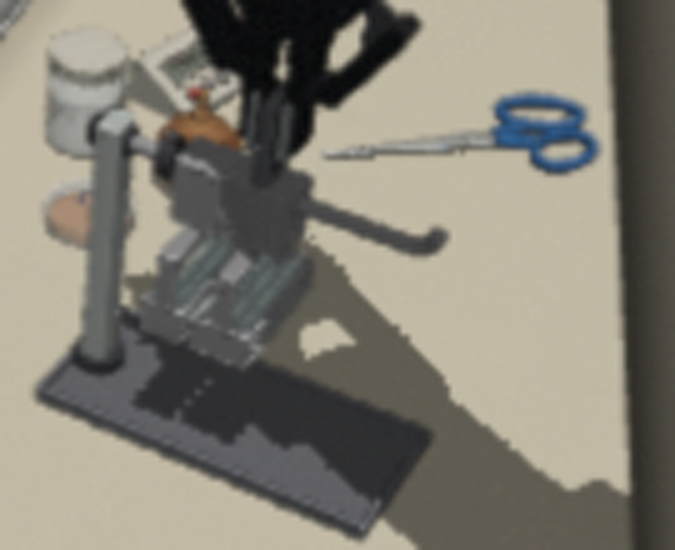

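The carriers now touch at crop (230,200), with the collar just behind. I'll ease the downward pressure and continue slowly.

```bash
python3 -m pendant '[[[0.02,-0.003,0.012],0,0],[[0.03,-0.004,0],0,0],[[0,0,0],0,0]]' | egrep "pos|force"
python3 -m pendant '[[[0.03,-0.004,0],0,0],[[0.03,-0.004,0],0,0],[[0,0,0],0,0]]' | egrep "pos|force"
python3 -m pendant '[[[0.03,-0.004,0],0,0],[[0.03,-0.004,0],0,0],[[0,0,0],0,0]]' | egrep "pos|force"
```

```text
position: [0.4928, -0.2353, 0.1979]
ft_force: [-1.6, 0.6, 0.5]
position: [0.4942, -0.2355, 0.1979]
ft_force: [-3.4, 1.2, 1.4]
position: [0.4946, -0.2355, 0.198]
ft_force: [-11.3, 1.1, 5.2]
```

```bash
python3 -m pendant '[[[-0.01,0.001,0],0,0],[[0,0,0],0,0]]' | egrep "time|pos|force"
python3 -m pendant '[[[0,0,0],0,0]]' | egrep "time|pos|force"
```

```text
time_s: 14.03
position: [0.4945, -0.2355, 0.198]
ft_force: [-9.4, 1.5, 4.1]
time_s: 14.12
position: [0.4945, -0.2355, 0.1979]
ft_force: [-9.4, 1.5, 3.5]
```

```bash
python3 -m pendant '[[[-0.009,0.001,0],0,0],[[0,0,0],0,0]]' | egrep "time|pos|force"
python3 -m pendant '[[[0,0,0],0,0],[[0,0,0],0,0]]' | egrep "time|pos|force"
```

```text
time_s: 14.28
position: [0.4945, -0.2355, 0.1979]
ft_force: [-8.3, 1.3, 2.6]
time_s: 14.45
position: [0.4944, -0.2355, 0.198]
ft_force: [-8.1, 0.9, 3.5]
```

```bash
python3 -m pendant '[[[0,0,0],0,0],[[0,0,0],0,0],[[0,0,0],0,0],[[0,0,0],0,0]]' | egrep "time|pos|force"
python3 -m pendant '[[[-0.003,0,0],0,0],[[0,0,0],0,0],[[0,0,0],0,0],[[0,0,0],0,0]]' | egrep "time|pos|force"
python3 - <<'E'
from h import *
for n in("scene","top"):
    im,d=env.get_image(n);np.savez(f"pics/{n}7.npz",im=im,d=d)
    c=im[100:170,270:350] if n=="scene" else im[170:250,310:390]
    cv2.imwrite(f"pics/{n}7c.png",cv2.convertScaleAbs(cv2.resize(c,None,fx=8,fy=8,interpolation=2)[:,:,::-1],alpha=1.4))
E
```

```text
time_s: 14.78
position: [0.4944, -0.2355, 0.198]
ft_force: [-8.9, 1.7, 2.8]
time_s: 15.12
position: [0.4945, -0.2355, 0.1979]
ft_force: [-7.9, 0.3, 2.8]
```

View pics/scene7c.png

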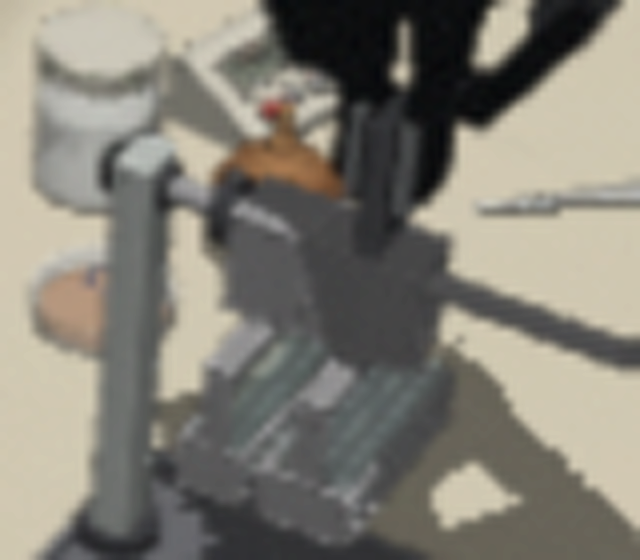

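View pics/top7c.png

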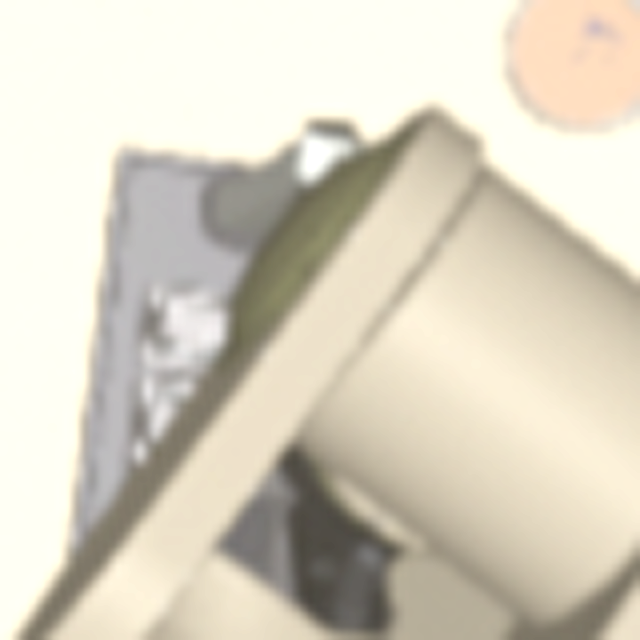

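The sleeves touch and the rear one sits against the collar, at crop (225,210). The axial force held at about 8 to 9 N for a second. I'll unload now and then release.

```bash
python3 -m pendant '[[[-0.01,0.001,0],0,0],[[-0.01,0.001,0],0,0],[[-0.005,0.001,0],0,0],[[0,0,0],0,0]]' | egrep "time|pos|force"
python3 -m pendant '[[[0,0,0.005],0,0],[[0,0,0],0,0]]' | egrep "time|pos|force"
```

```text
time_s: 15.55
position: [0.4943, -0.2355, 0.1979]
ft_force: [-5.1, 1.2, 0.1]
time_s: 15.72
position: [0.4943, -0.2355, 0.1979]
ft_force: [-5.3, 1.2, 0.4]
```

```bash
python3 -m pendant '[[[-0.008,0.001,0],0,0],[[-0.008,0.001,0],0,0],[[0,0,0],0,0],[[0,0,0],0,0]]' | egrep "time|pos|force"
```

```text
time_s: 16.05
position: [0.4943, -0.2356, 0.198]
ft_force: [-2.9, 1.5, -2.0]
```

```bash
python3 -m pendant '[[[0,0,0],0,0.14],[[0,0,0],0,0.18],[[0,0,0],0,0.25],[[0,0,0],0,0.35],[[0,0,0],0,0.45],[[0,0,0],0,0.45],[[0,0,0],0,0.45],[[0,0,0],0,0.45]]' 20
python3 - <<'E'
from h import *
for n in("scene",):
    im,d=env.get_image(n);np.savez(f"pics/{n}8.npz",im=im,d=d)
    c=im[100:170,270:350]
    cv2.imwrite(f"pics/{n}8c.png",cv2.convertScaleAbs(cv2.resize(c,None,fx=8,fy=8,interpolation=2)[:,:,::-1],alpha=1.4))
E
```

```text
time_s: 16.72
position: [0.4943, -0.2357, 0.1984]
tool_rot: [[-0.13, 0.0, 0.991], [-0.991, -0.0, -0.13], [0.0, -1.0, 0.0]]
ft_force: [0.7, 0.3, 0.1]
grip_width: 0.0387
```

View pics/scene8c.png

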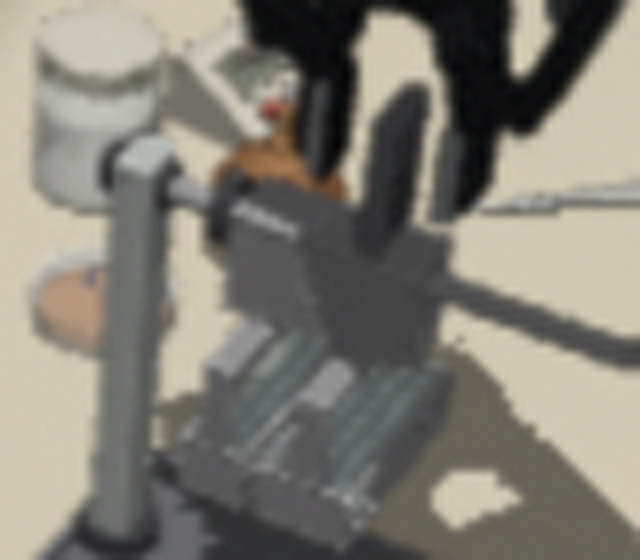

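Released: the carriers hang straight and touch. I'll retreat straight up, back off and check.

```bash
python3 -m pendant '[[[0,0,0.2],0,0.45],[[0,0,0.5],0,0.45],[[0,0,0.8],0,0.45],[[0,0,0.8],0,0.45],[[0,0,0.8],0,0.45],[[-0.7,0.7,0.3],0,0.45],[[-0.9,0.9,0],0,0.45],[[-0.9,0.9,0],0,0.45],[[-0.9,0.9,0],0,0.45],[[-0.9,0.9,0],0,0.45],[[-0.5,0.9,0],0,0.45],[[0,0.9,0],0,0.45]]' | egrep "time|pos|force"
python3 -m pendant '[[[0,0.9,0],0,0.45],[[0,0.9,0],0,0.45],[[0,0.9,0],0,0.45],[[0,0.5,0],0,0.45],[[0,0.2,0],0,0.45],[[0,0,0],0,0.45],[[0,0,0],0,0.45]]' | egrep "time|pos|force"
python3 - <<'E'
from h import *
for n in("scene","top"):
    im,d=env.get_image(n);np.savez(f"pics/{n}9.npz",im=im,d=d)
    cv2.imwrite(f"pics/{n}9.png",im[:,:,::-1])
    c=im[100:170,270:350] if n=="scene" else im[170:270,310:410]
    cv2.imwrite(f"pics/{n}9c.png",cv2.convertScaleAbs(cv2.resize(c,None,fx=6,fy=6,interpolation=2)[:,:,::-1],alpha=1.4))
a=np.radians(-7.5);e=np.array([np.cos(a),np.sin(a)]);f=np.array([-e[1],e[0]]);o=np.array([.4875,-.2338])
for n,(x0,y0,x1,y1) in {"scene":(268,100,360,205),"top":(312,180,370,270)}.items():
    im,d=load(n,9);P=cloud(n,im,d)[y0:y1,x0:x1].reshape(-1,3);L=np.c_[(P[:,:2]-o)@e,(P[:,:2]-o)@f,P[:,2]]*1000
    for m,z0,z1,w in(("tab",190,240,25),("sleeves",178,186,20),("basket",80,106,60)):
        Q=L[(L[:,2]>z0)&(L[:,2]<z1)&(abs(L[:,1])<w)&(L[:,0]>-40)&(L[:,0]<70)];print(n,m,len(Q),[np.percentile(Q[:,i],[2,50,98]).round(1).tolist() for i in range(3)], np.round(cv2.minAreaRect(Q[:,:2].astype(np.float32))[2],1))
E
```

```text
time_s: 17.77
position: [0.3478, -0.0514, 0.3011]
ft_force: [0.0, 0.3, 0.2]
time_s: 18.35
position: [0.3504, 0.0489, 0.3005]
ft_force: [0.3, 0.1, -0.1]
scene tab 120 [[0.7, 3.0, 9.9], [-16.1, 8.1, 14.9], [191.3, 215.3, 234.7]] 1.5
scene sleeves 115 [[-1.3, 34.4, 64.6], [-12.8, 2.6, 13.6], [178.1, 180.1, 184.7]] 89.1
scene basket 373 [[-11.1, 11.2, 51.8], [-32.5, 23.1, 42.7], [81.6, 98.8, 105.5]] 0.2
top tab 68 [[-0.0, 4.2, 9.8], [-15.4, -0.4, 12.8], [196.5, 234.0, 237.9]] 0.7
top sleeves 238 [[-13.8, 29.1, 63.5], [-14.9, -1.4, 11.8], [178.2, 180.8, 184.9]] 1.5
top basket 201 [[-12.8, 19.4, 51.3], [-42.1, 17.1, 40.9], [81.4, 92.6, 105.7]] 90.0
```

View pics/scene9c.png

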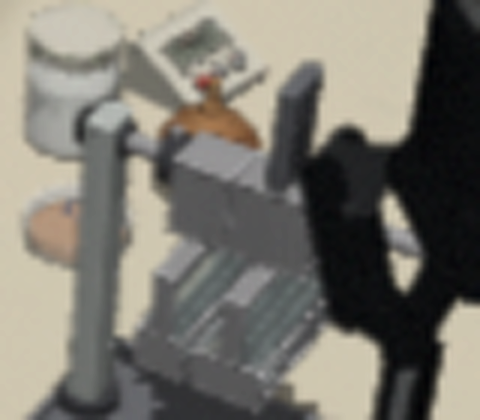

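View pics/top9.png

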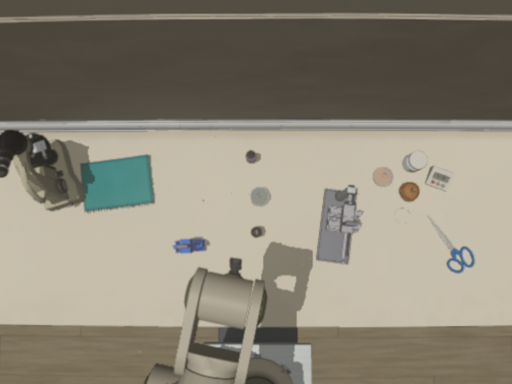

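View pics/top9c.png

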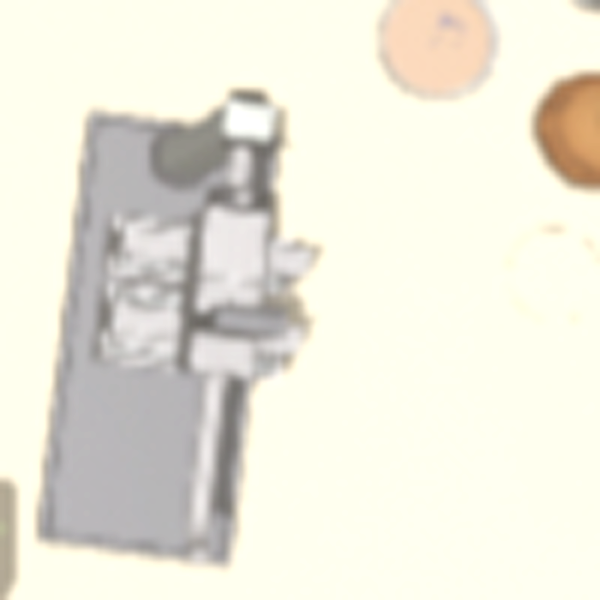

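```bash
python3 -c "
from rig import env;print(env.close_job())"
```

```text
the job is handed in; nothing more can be done
None
```

The grey carrier now hangs on the drain stand's arm in front of the other one. Both are pushed up against the collar, and the job was handed in at about 18 s of the allowed 72 s.

- **Hanging:** I gripped the carrier by its tab and passed its sleeve over the upturned nose with no contact force. It then went down onto the arm, meeting it with about 6 N.
- **Pushing:** I slid it along the arm until the other carrier stopped against the collar, whose front face is about 57 mm along the stand's x axis.
- **Pressing:** I pressed the pair there at about 8 to 9 N along the arm for roughly 0.8 s. The wrist force includes 1 to 2 N of sliding friction. The highest reading was 11.3 N, slightly above the 5 to 9 N asked for but well under 20 N. I backed it off within about 0.2 s.
- **Release:** The wrist still read about 3 N of push when I opened the fingers, so the carriers should not have been pulled apart.

**Last checks:**
- In both cameras the two sleeves look like one continuous block against the collar, level and in line with the arm to within about 1.5°.
- The petri dish, pot, dropper and blue look-alike are at the same pixels in the top view as at the start.
- The gripper is clear and touching nothing.
- No check failed. The pictures cannot rule out a gap of less than a millimetre between the sleeves.

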